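Zero the counter scale and bring the solid trophy to its pan

TASK

First set the counter scale to zero by turning its knob until the red pointer stands at the green zero mark. Then lift each of the two look-alike trophy cups a few centimetres off the counter to feel which is heavier; stand the lighter one back upright on the counter, and finish while still holding the heavier one upright and still over the middle of the scale's pan, a few centimetres above it and not touching it. Do not drop or tip the cups, and leave the jar, the carton and the binder where they are.

Things in the scene. Friction and masses are not known exactly. Their poses are not given: they have to be found in the camera images.
- trophy_1: A lidded trophy cup, gilt bowl on a dark wooden plinth; 107 mm tall, origin at centre of underside, z up. Plinth 52 x 52 x 26 mm; bowl 42 mm in diameter from 54 to 89 mm up (grip 70 mm up); loop handles along its x axis reach 40 mm out, so close the fingers along its y axis. Yaw within 0.5 rad. Looks just like trophy_2; either may be the heavier.
- trophy_2: The other lidded trophy cup, gilt bowl on a dark wooden plinth; 107 mm tall, origin at centre of underside, z up. Plinth 52 x 52 x 26 mm; bowl 42 mm in diameter from 54 to 89 mm up (grip 70 mm up); loop handles along its x axis reach 40 mm out, so close the fingers along its y axis. The two differ only in weight, by at least 0.14 kg; both under 0.6 kg. Which is which changes from run to run.
- scale: green counter scale, fixed, 160 (x) x 270 (y) mm, housing top 45 mm above the counter, origin at the centre of its underside. Steel pan towards its -y end, white zero dial (radius 58 mm) with knob towards its +y end. Zero mark: wide green bar on the dial's -x side; black divisions 0.2 rad apart. Yaw within 0.25 rad.
- pan (a point): centre of the top of the scale's round steel pan (radius 63 mm), 60 mm above the counter; the pan is rigid
- knob_grip (a point): grip point on the zero knob's axis, 79 mm above the counter, 7 mm below the knob's top. The knob is a black bar 40 mm long, 14 mm thick, 32 mm high, on a disc 44 mm across and 8 mm high. The frame turns with the knob: z up, bar along x, red pointer along -x.
- zero_knob (a joint): angle of the zero knob in rad: 0 when the pointer stands at the zero mark, positive clockwise seen from above, stops at -1.6 and 1.6; starts between 0.6 and 1.4. Light friction (0.03 N m), stays where it is left.
- table: the shop counter with a dark top, its surface level at height 0; fixed
- jar: bystander: closed amber glass jar with steel cap, radius 27 mm, 75 mm tall, origin at the centre of its underside
- carton: bystander: closed cardboard carton 90 x 120 x 50 mm, origin at the centre of its underside
- binder: bystander: blue ring binder lying flat, 220 x 160 x 35 mm, origin at the centre of its underside
Not all that is in view belongs to the job. Leave any blue, purple or turquoise look-alike of the trophy_1 alone.

How it is judged:
On the way, in this order (a step that is already met when the one before it is completed fails the run):
1. the pointer is set to the zero mark (value of joint zero_knob between -0.1 and 0.1 rad), for 0.3 s.
2. the lighter cup has been lifted clear of the counter in the gripper (((height (world z) of trophy_1 above 0.02 m and contact force between trophy_1 and the fingers above 1 N and contact force between trophy_2 and table above 3.4 N) or (height (world z) of trophy_2 above 0.02 m and contact force between trophy_2 and the fingers above 1 N and contact force between trophy_1 and table above 3.4 N))), for 0.2 s.
3. after that the heavier cup is lifted in the gripper (((height (world z) of trophy_2 above 0.02 m and contact force between trophy_2 and the fingers above 1 N and contact force between trophy_1 and table between 1 and 3.4 N) or (height (world z) of trophy_1 above 0.02 m and contact force between trophy_1 and the fingers above 1 N and contact force between trophy_2 and table between 1 and 3.4 N))), for 0.2 s.
At the end, for the whole second after the job is handed in: Pointer within 0.1 rad of zero. Heavier cup gripped, at rest, underside 10 to 100 mm above the pan, touching no part of the scale, axis within 30 mm of the pan's centre, tilt under 0.2 rad. Lighter cup (under 3.4 N on the counter) standing upright on the counter, released (all of step 1 and ((contact force between trophy_2 and the fingers above 2 N and contact force between trophy_2 and scale below 0.05 N and horizontal distance between trophy_2 and pan below 0.03 m and z of trophy_2 in the frame of pan between 0.01 and 0.1 m and angle between trophy_2's own z axis and vertical below 0.2 rad and linear speed of trophy_2 below 0.03 m/s and height (world z) of trophy_1 below 0.006 m and angle between trophy_1's own z axis and vertical below 0.1 rad and linear speed of trophy_1 below 0.02 m/s and contact force between trophy_1 and the fingers below 0.05 N and contact force between trophy_1 and table between 1 and 3.4 N) or (contact force between trophy_1 and the fingers above 2 N and contact force between trophy_1 and scale below 0.05 N and horizontal distance between trophy_1 and pan below 0.03 m and z of trophy_1 in the frame of pan between 0.01 and 0.1 m and angle between trophy_1's own z axis and vertical below 0.2 rad and linear speed of trophy_1 below 0.03 m/s and height (world z) of trophy_2 below 0.006 m and angle between trophy_2's own z axis and vertical below 0.1 rad and linear speed of trophy_2 below 0.02 m/s and contact force between trophy_2 and the fingers below 0.05 N and contact force between trophy_2 and table between 1 and 3.4 N))); the arm keeps its last pose, push and grip.
It fails at once if a trophy cup is tipped by more than 0.5 rad (angle between any of trophy_1, trophy_2's own z axis and vertical above 0.5 rad).
It fails at once if a trophy cup is let fall from more than 12 mm ((height (world z) of trophy_1 above 0.012 m and contact force between trophy_1 and the fingers below 0.01 N and contact force between trophy_1 and table below 0.01 N and contact force between trophy_1 and scale below 0.01 N) or (height (world z) of trophy_2 above 0.012 m and contact force between trophy_2 and the fingers below 0.01 N and contact force between trophy_2 and table below 0.01 N and contact force between trophy_2 and scale below 0.01 N)).
It fails at once if the jar is moved by more than 15 mm (distance of jar from where it was at the start of the episode above 0.015 m).
It fails at once if the carton is moved by more than 15 mm (distance of carton from where it was at the start of the episode above 0.015 m).
It fails at once if the binder is moved by more than 15 mm (distance of binder from where it was at the start of the episode above 0.015 m).
It also fails if it takes over 72 s, if anything falls off the work surface, if the arm or the gripper's body presses on something with over 40 N, if the wrist force passes 120 N, or if a joint passes its speed limit or range.

ROBOT

A 6-joint arm with a two-finger parallel gripper is mounted at the origin on the work surface. World frame = base frame: x ahead of the robot, y to its left, z up, the work surface at z = 0. Lengths are in m, angles in rad, forces in N, time in s.
With the tool pointing down it reaches from about 0.3 to 0.875 m from the base axis. Payload 6.4 kg.
Tool frame: the origin (TCP) lies at the very end of the fingers, on their centre line; the grasp point (between the pads) lies 19 mm behind it; z points along the fingers, y is the line along which they close (so a half turn about z gives the same grasp; the last joint's range is limited). The gripper opens to 85 mm and grips with 20 to 120 N. Pads are 22 mm wide; open, the fingers measure 114 mm over their backs; the gripper's body (76 mm by 85 mm) begins 54 mm behind the grasp point. The pads swing forward as they close: fully open they stand 13 mm farther back than shut.
Start: joints at [-1.466, 0.181, 1.607, -0, 1.354, -0.206], TCP at [0.176, -0.547, 0.231] pointing down, gripper open.
Joint ranges: [-2.99, 2.99], [-0.89, 2.07], [0.3, 2.58], [-1.14, 4.28], [0, 2.63], [-3.12, 3.12]. Speed limits (rad/s): [2.57, 2.57, 3.01, 3.14, 3.14, 3.14].

INTERFACE

Orientations are given as a unit quaternion [w, x, y, z].
In Python, from bench import ctrl, camera, calibration, order, outline_of gives the robot as it stands.
- The arm moves only by the tool move_arm, never from a script. Its argument "series" is a list that holds one entry, the list of rows, each a list of 5 numbers: the opening, from 0 (shut) to 1 (fully open), then the shift along the tool's x, y, z in mm, then the turn about the tool's z in rad. A call has exactly 10 rows; each row is the pose to reach, as a shift and turn from the pose commanded when the call began, along the tool's axes at that moment; what a row does not reach only later rows make up. A row lasts 1/12 s, in which the tool goes at most 41.7 mm and 7.16 degrees, less where a joint would pass 70% of its speed; a pose out of reach is approached as far as the arm can. A call with a gripper value outside its range is refused whole. The fingers move at their own pace and stop on an object; the grip force is fixed at half the most. Time passes only in rows, so rows that repeat a pose let the fingers close, or fill a call up. It gives the time, the measured TCP pose, the force, the opening and the grip force at its end, in the units of the state.
- ctrl.get_obs(): the state, without advancing time (a new reading comes with each control period).
- camera(name): name is "side" or "top" or "wrist"; returns (picture, depth): 480x640x3 uint8, blue, green, red; 480x640 float32, m along the optical axis (not along the pixel's ray), 0 where there is no reading.
- calibration(name): a dict with "intrinsics" (3x3 intrinsics, pixels), "rvec" (rotation vector, rad) and "tvec" (3), from world to camera coordinates, as OpenCV has them. Camera axes: x right, y down, z forward; pixel columns grow to the right and rows downward; lengths in m; the calibration is good to about 2 mm. A picture is of the moment at which its call begins: read the wrist's pose just before it. calibration takes no time and is no camera call; for the wrist camera it gives the pose at the moment of the call.
- order.hand_in(): hands the job in; it is judged then, once.
Trained networks look in the newest picture that a camera, given by its name, has taken for a name from the list of things; names that differ only in an ending like _2 or _b are one class to them, and where a whole thing is asked for, a point or a joint stands for the part that bears it (a point fixed in the world has none). Each returns a list of dicts, best first, with "conf" (0 to 1); they miss things now and then, are a little off and sometimes report something else, mostly with a low value. They report only what shows in the picture. A call takes as long as a camera call. They do not tell look-alikes from the thing itself.
- outline_of(target, camera): "region" (480x640 bool, what is visible of it) and "bbox" ([centre column, centre row, width, height] in pixels, round what is visible of it).
The state is a dict: "time_s": time; "q": joint angles; "dq": joint speeds; "joint_efforts": joint torques, N m; "eef_pos": TCP position; "eef_rot": TCP orientation; "wrist_force": force on the tool from outside, world axes, zero at the start; "torque": the same for the moment, N m; "opening": opening from 0.0 (shut) to 1.0 (fully open); "grasp_force": force on a finger pad.
Only numpy, scipy, OpenCV 4.12 (cv2) and the standard library are available. Lean on these libraries where they do the work, as an engineer would, in place of code of your own. Each camera call takes 0.05 s, during which the arm holds its last target. There are 200 camera calls.

## Working session

There is one attempt and no reset: what is moved stays moved. The work goes in short steps, Python scripts to look and compute and a tool call to move; the robot and the scene stay as the last step left them, time stands still between calls to the robot, and variables do not carry over. Pictures are saved under pics/ and viewed, at most 10 in all, crops included, and the job is handed in when it is done.

Besides the shell and the picture viewer there is one more tool, called after ">>>" as name(argument=value, ...) on one line, values as JSON. move_arm: Moves the arm, as the interface text tells. Its arguments: {"type":"object","properties":{"series":{"type":"array","items":{"type":"array","items":{"type":"array","items":{"type":"number"}}}}},"required":["series"]}

```bash
mkdir -p pics; cat > h.py <<'E'
import numpy as np,cv2
from bench import ctrl,camera,calibration,order,outline_of
def cal(n):
    c=calibration(n);R=cv2.Rodrigues(np.array(c["rvec"],float))[0];return np.array(c["intrinsics"]),R,np.array(c["tvec"],float).ravel()
def pts(n,depth,mask):
    K,R,t=cal(n);v,u=np.nonzero(mask&(depth>0));z=depth[v,u]
    P=np.c_[(u-K[0,2])/K[0,0]*z,(v-K[1,2])/K[1,1]*z,z];return (P-t)@R
E
python3 - <<'E'
from h import *
for n in("top","side"):
    p,d=camera(n);cv2.imwrite(f"pics/{n}1.png",p)
    for o in("trophy_1","scale","zero_knob","jar","carton","binder"):
        for r in outline_of(o,n)[:4]:
            P=pts(n,d,r["region"]);hi=P[P[:,2]>.08] if o[0]=='t' else P
            print(n,o,round(r["conf"],2),np.round(r["bbox"]),np.round(np.median(P,0),3),np.round(P.min(0),3),np.round(P.max(0),3),[p[r["region"]].mean(0).round()])
o=ctrl.get_obs();print(o["eef_pos"],o["eef_rot"],o["wrist_force"],o["time_s"])
E
```

```text
top trophy_1 0.95 [232. 317.  32.  33.] [0.438 0.223 0.089] [ 0.4    0.198 -0.002] [0.47  0.264 0.112] [array([180.,  98.,  58.])]
top trophy_1 0.81 [233. 244.  29.  31.] [0.584 0.222 0.09 ] [ 0.551  0.199 -0.002] [0.622 0.262 0.113] [array([148.,  71., 124.])]
top trophy_1 0.7 [277. 278.  33.  38.] [0.517 0.136 0.09 ] [ 0.479  0.11  -0.004] [0.554 0.169 0.111] [array([ 72., 135., 177.])]
top trophy_1 0.55 [300. 329.  38.  30.] [0.416 0.088 0.09 ] [0.382 0.052 0.011] [0.44  0.125 0.112] [array([170., 177.,  69.])]
top scale 0.81 [414. 252. 141.  94.] [ 0.573 -0.138  0.049] [ 0.478 -0.289 -0.003] [0.672 0.003 0.092] [array([168., 182., 159.])]
top zero_knob 0.63 [376. 256.  18.  18.] [ 0.563 -0.066  0.061] [ 0.542 -0.089  0.051] [ 0.583 -0.048  0.092] [array([74., 73., 82.])]
top jar 0.62 [307. 190.  27.  31.] [0.688 0.081 0.076] [ 0.665  0.054 -0.001] [0.72  0.108 0.085] [array([193., 196., 196.])]
top carton 0.69 [194. 171.  75.  62.] [0.729 0.309 0.052] [ 0.671  0.242 -0.004] [0.799 0.392 0.06 ] [array([143., 181., 212.])]
top binder 0.82 [419. 152. 107.  78.] [ 0.783 -0.158  0.037
[... 708 characters left out ...]
array([162., 179., 150.])]
side zero_knob 0.9 [356. 214.  20.  26.] [ 0.559 -0.062  0.067] [ 0.524 -0.1    0.045] [ 0.59  -0.045  0.089] [array([63., 62., 72.])]
side jar 0.58 [274. 248.  26.  40.] [0.682 0.096 0.051] [ 0.662 -0.024 -0.001] [0.761 0.11  0.079] [array([136., 154., 174.])]
side carton 0.64 [196. 322.  84.  71.] [0.715 0.325 0.05 ] [ 0.668  0.237 -0.001] [0.826 0.383 0.056] [array([138., 180., 211.])]
side binder 0.82 [285. 189.  97.  65.] [ 0.772 -0.131  0.035] [ 0.698 -0.271  0.002] [ 0.863 -0.045  0.04 ] [array([179., 124.,  71.])]
[ 0.17585645 -0.54745807  0.23129436] [-1.18626353e-06  9.87950033e-01  1.54773165e-01 -2.51769808e-09] [-0.29693755 -0.42693527 -0.22879275] 0.7
```

```bash
python3 - <<'E'
import cv2
p=cv2.imread("pics/top1.png");cv2.imwrite("pics/topc.png",cv2.resize(p[130:370,140:500],(800,533),interpolation=cv2.INTER_CUBIC))
E
```

```text
(no output)
```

View pics/topc.png

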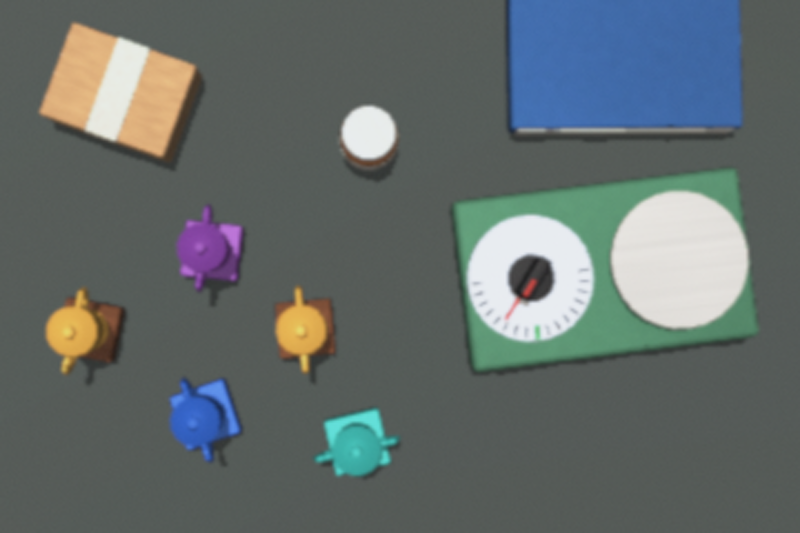

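View pics/side1.png

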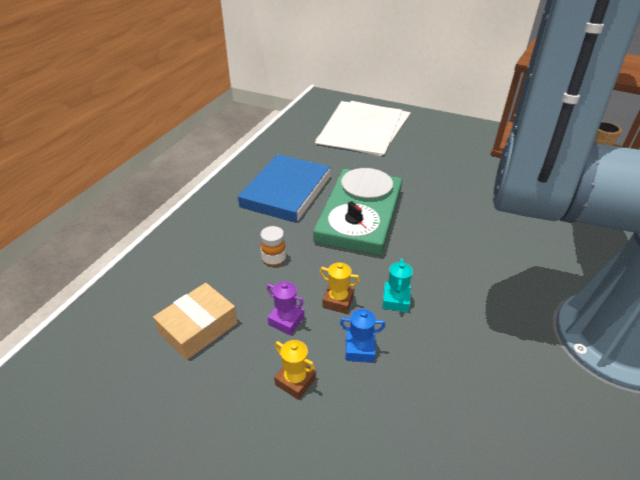

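```bash
cat >> h.py <<'E'
def yaw():
    w,x,y,z=ctrl.get_obs()["eef_rot"];return np.arctan2(2*(x*y+w*z),1-2*(y*y+z*z))
def go(p,ps):
    """shift mm in tool axes and turn, to TCP p & tool yaw ps (mod pi)"""
    o=ctrl.get_obs();a=yaw();d=np.array(p)-o["eef_pos"];t=(a-ps+np.pi/2)%np.pi-np.pi/2
    return np.round([1e3*(d[0]*np.cos(a)+d[1]*np.sin(a)),1e3*(d[0]*np.sin(a)-d[1]*np.cos(a)),-1e3*d[2]],1),round(t,3)
def cup(P):
    """centre & yaw from points of a cup"""
    b=P[(P[:,2]>.057)&(P[:,2]<.095)];top=P[P[:,2]>.1]
    c=P[P[:,2]>.06][:,:2];q,_,_=None,None,None
    (cx,cy),(w,h),ang=cv2.minAreaRect(c.astype(np.float32))
    bx=cv2.boxPoints(((cx,cy),(w,h),ang));e=bx[1]-bx[0];f=bx[2]-bx[1];e=e if np.hypot(*e)>np.hypot(*f) else f
    y=np.arctan2(e[1],e[0]);y=(y+np.pi/2)%np.pi-np.pi/2
    return np.round([cx,cy],4),round(y,3),np.round(sorted([w,h]),3),np.round(np.median(top[:,:2],0),4)
E
python3 - <<'E'
from h import *
p,d=camera("top")
for r in outline_of("trophy_1","top"):
    b,g,rr=p[r["region"]].mean(0)
    print(r["conf"],b,g,rr)
    if rr>b+30: print(cup(pts("top",d,r["region"])))
# scale: green housing
hsv=cv2.cvtColor(p,cv2.COLOR_BGR2HSV)
s=max(outline_of("scale","top"),key=lambda r:r["conf"])["region"]
P=pts("top",d,s);Q=P[(P[:,2]>.03)]
R=cv2.minAreaRect(Q[:,:2].astype(np.float32));print("scale",R)
pan=P[(P[:,2]>.0555)&(P[:,2]<.066)&(P[:,1]<-.13)];print("pan",len(pan),cv2.minEnclosingCircle(pan[:,:2].astype(np.float32)),np.median(pan[:,2]))
kn=P[(P[:,2]>.078)];print("knob",len(kn),cv2.minAreaRect(kn[:,:2].astype(np.float32)),kn[:,:2].mean(0),np.median(kn[:,2]))
red=s&(hsv[...,1]>110)&((hsv[...,0]<8)|(hsv[...,0]>172));A=pts("top",d,red);print("red",len(A),A.round(3)[::4])
gr=s&(hsv[...,1]>110)&(hsv[...,0]>40)&(hsv[...,0]<85);G=pts("top",d,gr)
print(yaw())
E
```

```text
0.85 145.79843953185957 70.78803641092328 122.20156046814044
0.85 169.63195435092726 177.16119828815977 69.63623395149786
0.84 180.18985695708713 97.74252275682704 58.12873862158648
0.58 64.14121699196326 121.80022962112514 159.77956371986224
(array([0.5102, 0.3385]), np.float32(0.391), array([0.043, 0.065]), array([0.5109, 0.3376]))
0.56 72.22741433021807 140.8956386292835 185.702492211838
(array([0.5146, 0.1372]), np.float32(0.83), array([0.045, 0.05 ]), array([0.5133, 0.1388]))
scale ((0.5733387470245361, -0.1403922140598297), (0.16014157235622406, 0.27043116092681885), 7.827164649963379)
pan 2900 ((0.5824129581451416, -0.20544132590293884), 0.06343021988868713) 0.061451867647075074
knob 148 ((0.5634419322013855, -0.06917921453714371), (0.014666697010397911, 0.04012148827314377), 59.328590393066406) [ 0.56317042 -0.06841027] 0.08686721011975565
red 31 [[ 0.56  -0.066  0.09 ]
 [ 0.558 -0.066  0.09 ]
 [ 0.556 -0.065  0.087]
 [ 0.554 -0.065  0.088]
 [ 0.552 -0.063  0.088]
 [ 0.55  -0.061  0.089]
 [ 0.548 -0.058  0.091]
 [ 0.546 -0.059  0.087]]
0.3107837291271749
```

```bash
python3 -c "
from h import *
print(go([.5634,-.069,.13],-.535),go([.5634,-.069,.06],-.535))"
```

```text
(array([ 515.3, -337.1,  101.3]), np.float64(0.846)) (array([ 515.3, -337.1,  171.3]), np.float64(0.846))
```

>>> move_arm(series=[[[1, 33, -22, 0, 0.085], [1, 66, -43, 0, 0.17], [1, 99, -65, 0, 0.25], [1, 132, -86, 0, 0.34], [1, 165, -108, 0, 0.42], [1, 198, -130, 0, 0.51], [1, 231, -151, 0, 0.6], [1, 264, -173, 0, 0.68], [1, 297, -194, 0, 0.76], [1, 330, -216, 0, 0.846]]])

```text
time_s: 1.68
eef_pos: [0.425, -0.2393, 0.2316]
eef_rot: [0.0, 0.964, -0.266, 0.0]
wrist_force: [1.1, -0.7, -0.5]
opening: 1.004
grasp_force: 0.0
```

```bash
python3 -c "
from h import *
print(go([.5634,-.069,.13],-.535))"
```

```text
(array([  31.3, -217.3,  101.6]), np.float64(-0.004))
```

>>> move_arm(series=[[[1, 4, -27, 10, 0], [1, 8, -54, 20, 0], [1, 12, -82, 30, 0], [1, 16, -109, 40, 0], [0.6, 20, -136, 55, 0], [0.6, 24, -163, 70, 0], [0.6, 28, -190, 80, 0], [0.6, 31, -217, 90, 0], [0.6, 31, -217, 101, 0], [0.6, 31, -217, 101, 0]]])

```text
time_s: 2.52
eef_pos: [0.5602, -0.0685, 0.1278]
eef_rot: [-0.0, 0.965, -0.263, -0.002]
wrist_force: [-0.3, -0.6, -0.9]
opening: 0.602
grasp_force: 0.0
```

```bash
python3 - <<'E'
from h import *
p,d=camera("wrist");cv2.imwrite("pics/w1.png",p)
for r in outline_of("zero_knob","wrist")[:1]:
    P=pts("wrist",d,r["region"]);kn=P[P[:,2]>.078];print(r["conf"],len(kn),cv2.minAreaRect(kn[:,:2].astype(np.float32)),np.median(kn,0))
print(ctrl.get_obs()["eef_pos"],go([.5634,-.069,.061],-.535))
E
```

```text
0.6 1905 ((0.563306987285614, -0.07285772264003754), (0.01387313473969698, 0.039663251489400864), 59.12234878540039) [ 0.56534602 -0.07386811  0.08821543]
[ 0.56061194 -0.07032752  0.12987169] (array([ 1.7, -2.6, 68.9]), np.float64(-0.0))
```

View pics/w1.png

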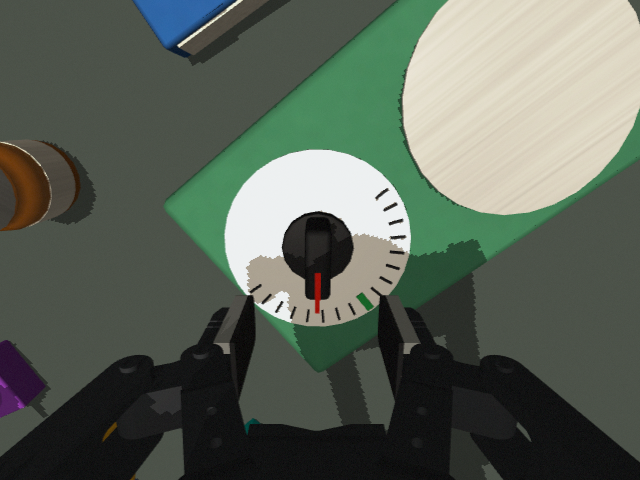

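>>> move_arm(series=[[[0.6, 2.5, -1, 23, 0], [0.6, 2.5, -1, 46, 0], [0.6, 2.5, -1, 69, 0], [0.6, 2.5, -1, 69, 0], [0, 2.5, -1, 69, 0], [0, 2.5, -1, 69, 0], [0, 2.5, -1, 69, 0], [0, 2.5, -1, 69, 0], [0, 2.5, -1, 69, 0], [0, 2.5, -1, 69, 0]]])

```text
time_s: 3.45
eef_pos: [0.5651, -0.0719, 0.0638]
eef_rot: [0.001, 0.964, -0.264, 0.002]
wrist_force: [-3.6, -4.3, 6.7]
opening: 0.152
grasp_force: 60.3
```

>>> move_arm(series=[[[0, 0, 0, 0, -0.1], [0, 0, 0, 0, -0.2], [0, 0, 0, 0, -0.3], [0, 0, 0, 0, -0.4], [0, 0, 0, 0, -0.5], [0, 0, 0, 0, -0.6], [0, 0, 0, 0, -0.675], [0, 0, 0, 0, -0.675], [0, 0, 0, 0, -0.675], [0, 0, 0, 0, -0.675]]])

```text
time_s: 4.28
eef_pos: [0.5653, -0.0703, 0.0637]
eef_rot: [0.0, 0.998, 0.07, 0.002]
wrist_force: [-1.3, 2.6, 6.7]
opening: 0.148
grasp_force: 60.4
```

>>> move_arm(series=[[[0.5, 0, 0, 0, 0], [0.5, 0, 0, 0, 0], [0.5, 0, 0, 0, 0], [0.5, 0, 0, 0, 0], [0.5, 0, 0, -20, 0], [0.5, 0, 0, -40, 0], [0.5, 0, 0, -60, 0], [0.5, 0, 0, -70, 0], [0.5, 0, 0, -70, 0], [0.5, 0, 0, -70, 0]]])

```text
time_s: 5.12
eef_pos: [0.5642, -0.0706, 0.1313]
eef_rot: [0.0, 0.998, 0.07, 0.0]
wrist_force: [-0.7, -0.2, -0.5]
opening: 0.502
grasp_force: 0.0
```

```bash
python3 - <<'E'
from h import *
p,d=camera("wrist");cv2.imwrite("pics/w2.png",p)
for r in outline_of("zero_knob","wrist")[:1]:
    P=pts("wrist",d,r["region"]);kn=P[P[:,2]>.078];print(r["conf"],len(kn),cv2.minAreaRect(kn[:,:2].astype(np.float32)),np.median(kn,0))
print(ctrl.get_obs()["eef_pos"],yaw(),go([.51,.137,.2],0))
E
```

```text
0.91 1773 ((0.5618487000465393, -0.07032892853021622), (0.04003451019525528, 0.014027765952050686), 7.687744140625) [ 0.56356115 -0.07000091  0.08460039]
[ 0.56308997 -0.07017971  0.12987241] 0.139740168364462 (array([ -23.7, -212.6,  -70.1]), np.float64(0.14))
```

View pics/w2.png

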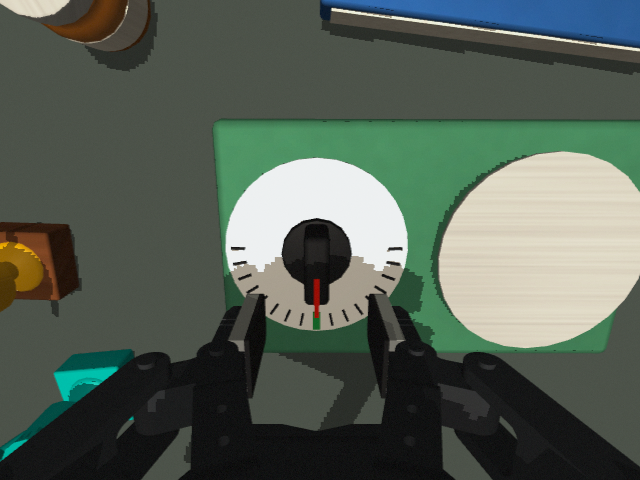

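>>> move_arm(series=[[[0.7, -3, -25, -15, 0], [0.7, -6, -50, -30, 0], [0.7, -9, -75, -45, 0], [0.7, -12, -100, -60, 0], [0.7, -15, -125, -70, 0], [0.7, -18, -150, -70, 0.03], [0.7, -21, -175, -70, 0.04], [0.7, -24, -200, -70, 0.05], [0.7, -25, -213, -70, 0.05], [0.7, -25, -213, -70, 0.05]]])

```text
time_s: 6.05
eef_pos: [0.5082, 0.1391, 0.2]
eef_rot: [-0.0, 0.999, 0.047, -0.001]
wrist_force: [0.1, 0.0, -0.2]
opening: 0.697
grasp_force: 0.0
```

```bash
python3 - <<'E'
from h import *
p,d=camera("wrist");cv2.imwrite("pics/w3.png",p)
for r in outline_of("trophy_1","wrist"):
    b,g,rr=p[r["region"]].mean(0);print(r["conf"],r["bbox"].round() if hasattr(r["bbox"],"round") else r["bbox"],b,g,rr)
    if rr>b+30:
        P=pts("wrist",d,r["region"]);print(cup(P));pl=P[(P[:,2]>.015)&(P[:,2]<.03)];print("plinth",len(pl),cv2.minAreaRect(pl[:,:2].astype(np.float32)))
print(ctrl.get_obs()["eef_pos"],yaw(),go([.513,.138,.2],.09))
E
```

```text
0.98 [207.6, 106.5, 98.4, 121.1] 173.06484295846 68.54740193949921 151.56665219279202
0.82 [208.2, 294.8, 88.8, 97.4] 178.49435618729098 94.79703177257525 36.03051839464883
0.8 [358.6, 334.5, 75.0, 101.7] 108.95328522597798 121.41663501709077 3.2022407899734144
0.66 [320.9, 221.7, 61.1, 105.0] 20.105516549648947 167.85115346038114 208.42066198595788
(array([0.516, 0.134]), np.float32(-0.434), array([0.043, 0.065]), array([0.5153, 0.1348]))
plinth 1205 ((0.5226960182189941, 0.13550975918769836), (0.03600163012742996, 0.05215375870466232), 6.065549373626709)
0.56 [65.7, 200.2, 131.4, 104.3] 19.45580589254766 131.6046216060081 167.85569035239746
(array([0.5118, 0.3344]), np.float32(-0.732), array([0.044, 0.066]), array([0.5119, 0.3333]))
plinth 2183 ((0.5112250447273254, 0.33419620990753174), (0.05186907947063446, 0.05197610333561897), 79.87417602539062)
[0.5093051  0.1368243  0.20044508] 0.09124982410795776 (array([ 3.8, -0.8,  0.4]), np.float64(0.001))
```

View pics/w3.png

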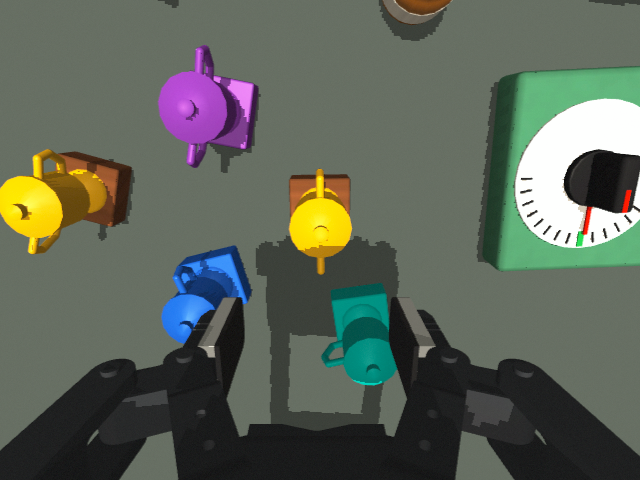

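>>> move_arm(series=[[[0.8, 5.5, 0.5, 35, 0], [0.8, 5.5, 0.5, 70, 0], [0.8, 5.5, 0.5, 105, 0], [0.8, 5.5, 0.5, 135, 0], [0.8, 5.5, 0.5, 149, 0], [0.8, 5.5, 0.5, 149, 0], [0, 5.5, 0.5, 149, 0], [0, 5.5, 0.5, 149, 0], [0, 5.5, 0.5, 149, 0], [0, 5.5, 0.5, 149, 0]]])

```text
time_s: 6.98
eef_pos: [0.5166, 0.1367, 0.0539]
eef_rot: [0.0, 0.999, 0.045, 0.002]
wrist_force: [1.1, -0.6, 1.2]
opening: 0.479
grasp_force: 61.2
```

>>> move_arm(series=[[[0, 0, 0, 0, 0], [0, 0, 0, 0, 0], [0, 0, 0, 0, 0], [0, 0, 0, -10, 0], [0, 0, 0, -20, 0], [0, 0, 0, -30, 0], [0, 0, 0, -40, 0], [0, 0, 0, -40, 0], [0, 0, 0, -40, 0], [0, 0, 0, -40, 0]]])

```text
time_s: 7.82
eef_pos: [0.5148, 0.137, 0.0921]
eef_rot: [-0.0, 0.999, 0.045, -0.0]
wrist_force: [0.7, -0.2, -5.7]
opening: 0.476
grasp_force: 62.0
```

```bash
python3 - <<'E'
from h import *
f=[]
for i in range(6):
    camera("side");o=ctrl.get_obs();f.append(o["wrist_force"])
print(np.round(f,2),np.mean(f,0),o["eef_pos"],o["torque"],o["opening"],o["grasp_force"])
E
```

```text
[[ 0.05  0.03 -5.34]
 [ 0.18  1.   -5.43]
 [-0.39 -0.68 -5.89]
 [-0.86  0.67 -4.65]
 [ 0.35 -0.57 -4.64]
 [-0.52  0.25 -5.29]] [-0.19967863  0.11669745 -5.2054679 ] [0.5147545  0.13695328 0.09182286] [-0.05024726 -0.0257442   0.04664121] 0.48053573163856733 61.96341276168823
```

>>> move_arm(series=[[[0, 0, 0, 12, 0], [0, 0, 0, 24, 0], [0, 0, 0, 34, 0], [0, 0, 0, 38, 0], [0, 0, 0, 40, 0], [0, 0, 0, 40, 0], [0, 0, 0, 40, 0], [0.8, 0, 0, 40, 0], [0.8, 0, 0, 40, 0], [0.8, 0, 0, 40, 0]]])

```text
time_s: 8.95
eef_pos: [0.5154, 0.1369, 0.052]
eef_rot: [0.0, 0.999, 0.045, 0.0]
wrist_force: [1.0, 0.9, -0.8]
opening: 0.798
grasp_force: 0.0
```

>>> move_arm(series=[[[0.8, 0, 0, 0, 0], [0.8, 0, 0, 0, 0], [0.8, 0, 0, -35, 0], [0.8, 0, 0, -70, 0], [0.8, 0, 0, -105, 0], [0.8, 0, 0, -140, 0], [0.8, 0, -30, -149, 0.06], [0.8, 0, -65, -149, 0.13], [0.8, 0, -100, -149, 0.2], [0.8, 0, -135, -149, 0.27]]])

```text
time_s: 9.78
eef_pos: [0.5031, 0.2727, 0.2018]
eef_rot: [-0.0, 0.996, -0.092, 0.001]
wrist_force: [-0.2, -0.2, -0.0]
opening: 0.8
grasp_force: 0.0
```

```bash
python3 - <<'E'
from h import *
p,d=camera("wrist");cv2.imwrite("pics/w4.png",p)
for r in outline_of("trophy_1","wrist"):
    b,g,rr=p[r["region"]].mean(0)
    if rr>b+30:
        P=pts("wrist",d,r["region"]);print(r["conf"],r["bbox"],cup(P));pl=P[(P[:,2]>.015)&(P[:,2]<.03)];print("plinth",len(pl),cv2.minAreaRect(pl[:,:2].astype(np.float32)))
print(ctrl.get_obs()["eef_pos"],yaw(),go([.511,.335,.2],-.18))
E
```

```text
0.92 [234.7, 235.8, 81.8, 105.1] (array([0.5088, 0.3398]), np.float32(-0.71), array([0.043, 0.066]), array([0.5085, 0.3401]))
plinth 1447 ((0.5080607533454895, 0.3408808410167694), (0.05211077630519867, 0.05161784961819649), 80.01622009277344)
0.74 [484.8, 186.1, 113.6, 102.5] (array([0.512 , 0.1421]), np.float32(0.66), array([0.043, 0.065]), array([0.5116, 0.1421]))
plinth 1872 ((0.5106741786003113, 0.14334726333618164), (0.051869165152311325, 0.04783829674124718), 6.180394649505615)
[0.50195133 0.27572093 0.20126561] -0.1781103216770824 (array([ -1.6, -59.9,   1.3]), np.float64(0.002))
```

View pics/w4.png

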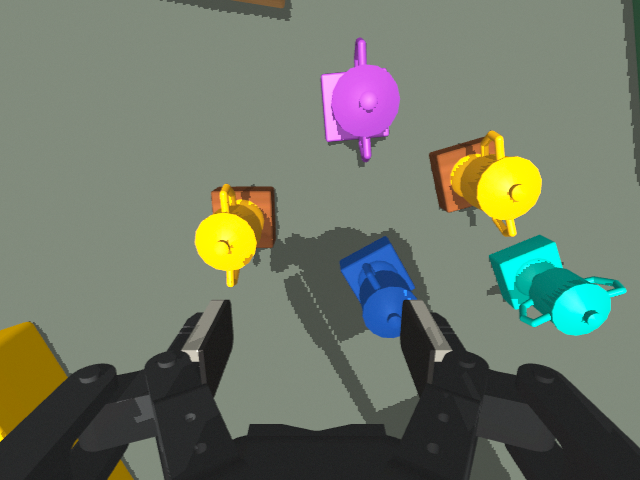

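>>> move_arm(series=[[[0.8, -1, -31, 0, 0], [0.8, -2, -62, 0, 0], [0.8, -2, -62, 0, 0], [0.8, -2, -62, 35, 0], [0.8, -2, -62, 70, 0], [0.8, -2, -62, 105, 0], [0.8, -2, -62, 135, 0], [0.8, -2, -62, 150, 0], [0.8, -2, -62, 150, 0], [0.8, -2, -62, 150, 0]]])

```text
time_s: 10.72
eef_pos: [0.5116, 0.3319, 0.0504]
eef_rot: [0.001, 0.996, -0.09, -0.001]
wrist_force: [0.7, 0.4, 0.3]
opening: 0.799
grasp_force: 0.0
```

>>> move_arm(series=[[[0, 0, 0, 0, 0], [0, 0, 0, 0, 0], [0, 0, 0, 0, 0], [0, 0, 0, 0, 0], [0, 0, 0, 0, 0], [0, 0, 0, 0, 0], [0, 0, 0, -10, 0], [0, 0, 0, -20, 0], [0, 0, 0, -30, 0], [0, 0, 0, -40, 0]]])

```text
time_s: 11.55
eef_pos: [0.512, 0.3327, 0.0924]
eef_rot: [0.0, 0.996, -0.09, 0.0]
wrist_force: [1.0, 0.2, -2.7]
opening: 0.478
grasp_force: 60.4
```

```bash
python3 - <<'E'
from h import *
f=[]
for i in range(8):
    camera("side");o=ctrl.get_obs();f.append(o["wrist_force"])
print(np.mean(f[1:],0),o["eef_pos"],o["opening"],o["grasp_force"])
E
```

```text
[-0.10641158 -0.09879426 -2.60377666] [0.51156418 0.33254452 0.09050302] 0.47623036700490357 60.51532030105591
```

>>> move_arm(series=[[[0, 0, 0, 12, 0], [0, 0, 0, 24, 0], [0, 0, 0, 34, 0], [0, 0, 0, 38, 0], [0, 0, 0, 40, 0], [0, 0, 0, 40, 0], [0, 0, 0, 40, 0], [0.8, 0, 0, 40, 0], [0.8, 0, 0, 40, 0], [0.8, 0, 0, 40, 0]]])

```text
time_s: 12.78
eef_pos: [0.5118, 0.3326, 0.0504]
eef_rot: [0.0, 0.996, -0.09, -0.0]
wrist_force: [-0.2, 0.1, -0.5]
opening: 0.799
grasp_force: 0.0
```

>>> move_arm(series=[[[0.8, 0, 0, 0, 0], [0.8, 0, 0, 0, 0], [0.8, 0, 0, -35, 0], [0.8, 0, 0, -70, 0], [0.8, 0, 0, -105, 0], [0.8, 0, 0, -140, 0], [0.8, 0, 30, -149, -0.06], [0.8, 0, 65, -149, -0.13], [0.8, 0, 100, -149, -0.2], [0.8, 0, 135, -149, -0.27]]])

```text
time_s: 13.62
eef_pos: [0.4875, 0.1988, 0.2005]
eef_rot: [0.0, 0.999, 0.047, 0.0]
wrist_force: [0.3, -1.9, -0.1]
opening: 0.803
grasp_force: 0.0
```

```bash
python3 - <<'E'
from h import *
print(ctrl.get_obs()["eef_pos"],yaw(),go([.515,.137,.052],.092))
p,d=camera("top")
for r in outline_of("trophy_1","top"):
    b,g,rr=p[r["region"]].mean(0)
    if rr>b+30: print(r["conf"],r["bbox"],cup(pts("top",d,r["region"])))
E
```

```text
[0.48748746 0.19884387 0.20046794] 0.0941941186360021 (array([ 21.6,  64.2, 148.5]), np.float64(0.002))
0.9 [276.4, 280.6, 30.1, 37.6] (array([0.5131, 0.1385]), np.float32(0.749), array([0.042, 0.053]), array([0.5129, 0.1373]))
```

>>> move_arm(series=[[[0.8, 11, 32, 0, 0], [0.8, 21.5, 64, 0, 0], [0.8, 21.5, 64, 0, 0], [0.8, 21.5, 64, 35, 0], [0.8, 21.5, 64, 70, 0], [0.8, 21.5, 64, 105, 0], [0.8, 21.5, 64, 135, 0], [0.8, 21.5, 64, 149, 0], [0.8, 21.5, 64, 149, 0], [0.8, 21.5, 64, 149, 0]]])

```text
time_s: 14.55
eef_pos: [0.5145, 0.1386, 0.0506]
eef_rot: [-0.0, 0.999, 0.045, -0.001]
wrist_force: [0.6, 0.6, 0.5]
opening: 0.804
grasp_force: 0.0
```

>>> move_arm(series=[[[0, 0, 0, 0, 0], [0, 0, 0, 0, 0], [0, 0, 0, 0, 0], [0, 0, 0, 0, 0], [0, 0, 0, 0, 0], [0, 0, 0, 0, 0], [0, 0, 0, -15, 0], [0, 0, 0, -35, 0], [0, 0, 0, -55, 0], [0, 0, 0, -75, 0]]])

```text
time_s: 15.38
eef_pos: [0.5142, 0.1382, 0.1267]
eef_rot: [-0.0, 0.999, 0.045, -0.001]
wrist_force: [-0.6, 0.7, -5.3]
opening: 0.475
grasp_force: 61.9
```

>>> move_arm(series=[[[0, 0, 0, -20, 0], [0, 0, 0, -40, 0], [0, 0, 0, -60, 0], [0, 0, 0, -75, 0], [0, 0, 0, -75, 0], [0, 0, 0, -75, 0], [0, 0, 0, -75, 0], [0, 0, 0, -75, 0], [0, 0, 0, -75, 0], [0, 0, 0, -75, 0]]])

```text
time_s: 16.22
eef_pos: [0.5145, 0.1381, 0.2001]
eef_rot: [-0.0, 0.999, 0.045, -0.001]
wrist_force: [1.0, 0.7, -5.3]
opening: 0.478
grasp_force: 62.1
```

```bash
python3 - <<'E'
from h import *
print(ctrl.get_obs()["eef_pos"],go([.583,-.205,.2],.092))
E
```

```text
[0.51445934 0.1381297  0.20013725] (array([3.750e+01, 3.479e+02, 1.000e-01]), np.float64(-0.002))
```

>>> move_arm(series=[[[0, 1, 12, 0, 0], [0, 4, 35, 0, 0], [0, 6, 60, 0, 0], [0, 9, 85, 0, 0], [0, 12, 110, 0, 0], [0, 15, 135, 0, 0], [0, 17, 160, 0, 0], [0, 20, 185, 0, 0], [0, 23, 210, 0, 0], [0, 25, 235, 0, 0]]])

```text
time_s: 17.05
eef_pos: [0.561, -0.0955, 0.2009]
eef_rot: [0.0, 0.999, 0.045, -0.0]
wrist_force: [0.4, 0.8, -4.0]
opening: 0.475
grasp_force: 62.1
```

>>> move_arm(series=[[[0, 3, 25, 0, 0], [0, 5, 50, 0, 0], [0, 8, 75, 0, 0], [0, 10, 95, 0, 0], [0, 12, 107, 5, 0], [0, 12.5, 113, 15, 0], [0, 12.5, 113, 25, 0], [0, 12.5, 113, 35, 0], [0, 12.5, 113, 43, 0], [0, 12.5, 113, 43, 0]]])

```text
time_s: 17.88
eef_pos: [0.5819, -0.2028, 0.1549]
eef_rot: [-0.002, 0.999, 0.046, -0.002]
wrist_force: [-0.3, 0.1, -6.0]
opening: 0.477
grasp_force: 62.0
```

>>> move_arm(series=[[[0, 0, 0, 0, 0], [0, 0, 0, 0, 0], [0, 0, 0, 0, 0], [0, 0, 0, 0, 0], [0, 0, 0, 0, 0], [0, 0, 0, 0, 0], [0, 0, 0, 0, 0], [0, 0, 0, 0, 0], [0, 0, 0, 0, 0], [0, 0, 0, 0, 0]]])

```text
time_s: 18.72
eef_pos: [0.5836, -0.2051, 0.1583]
eef_rot: [-0.0, 0.999, 0.045, 0.0]
wrist_force: [-0.0, 1.1, -5.2]
opening: 0.476
grasp_force: 62.0
```

```bash
python3 - <<'E'
from h import *
p,d=camera("side");cv2.imwrite("pics/s2.png",p);print(ctrl.get_obs()["eef_pos"])
for r in outline_of("trophy_1","side"):
    b,g,rr=p[r["region"]].mean(0)
    if rr>b+30: P=pts("side",d,r["region"]);print(r["conf"],r["bbox"],np.median(P,0),P.min(0),P.max(0))
E
```

```text
[ 0.58363097 -0.20510818  0.15828631]
0.8 [371.7, 153.7, 26.0, 46.6] [ 0.5666625  -0.19077774  0.13273662] [ 0.54831554 -0.47756882  0.00727787] [ 0.6333468  -0.17322991  0.20450343]
0.61 [297.9, 367.9, 40.9, 59.4] [0.49913535 0.34694045 0.05927791] [ 0.46770524  0.27245788 -0.0021584 ] [0.56772794 0.36649513 0.1080875 ]
```

View pics/s2.png

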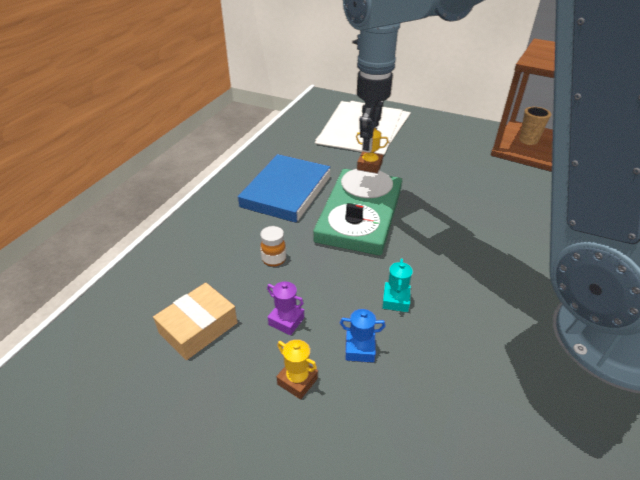

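The picture shows the heavier cup held upright above the pan at (371,155). The lighter cup stands upright at (298,368), and everything else is where it was.

```bash
python3 -c "
from h import *
print(order.hand_in())"
```

```text
the job is handed in; nothing more can be done
None
```

The job is handed in: the scale pointer is at zero, the lighter cup (about 2.5 N) is standing upright on the counter, and the heavier one (about 5 N) is held still about 45 mm above the middle of the pan. The hand-in gave no verdict.

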